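Sort the left-hand and right-hand registration stops

TASK

Two dark steel registration stops, mirror images of each other, lie on the printing table: put the left-hand stop in the blue tray and the right-hand stop in the orange tray, each lying flat on the tray's floor, screw side up. Seen from above, with the short foot at the near end and the long bar pointing away from you, the left-hand stop's foot sticks out to the left and the right-hand stop's foot to the right; each tray shows the outline of its own kind on the tongue at its front.

Things in the scene. Friction and masses are not known exactly. Their poses are not given: they have to be found in the camera images.
- left_stop: Left-hand stop, loose, about 0.15 kg, dark steel, L-shaped. Bar 100 x 20 mm, 24 mm high; at one end a foot 20 mm wide, 10 mm high sticks out 35 mm from the bar's side, with a brass thumbscrew to 19 mm height. Origin: centre of the bar's underside (grip the bar there); x along the bar away from the foot (foot at x -50 to -30 mm), foot towards +y, z up. Starts flat on the table, screws up, any yaw.
- right_stop: Right-hand stop, loose: the exact mirror image of the left-hand one, same sizes, colour and weight. Origin and axes likewise, but its foot points to -y. In both, no corner is more than 68 mm from the origin seen from above.
- blue_tray: Blue open tray for left-hand stops, fixed. Square, 180 mm outside, 170 mm inside, 35 mm high, walls and floor 5 mm thick. Origin: centre of its underside; x to its back, z up. At its front (-x) a tongue 64 mm long, 56 mm wide, 8 mm high bears a half-size dark outline of a left-hand stop. Stands on the left or right of the table.
- orange_tray: Orange open tray for right-hand stops, fixed, of the same size and with the same axes as the blue one; its tongue bears the outline of a right-hand stop. It stands on the other side of the table from the blue tray.
Not all that is in view belongs to the job. Leave any brown look-alike of the right_stop alone.

How it is judged:
By the outcome, as a careful person would: the job done as asked, in the order asked, and still so for the second after the job is handed in, with the robot touching nothing.
It also fails if it takes over 61 s, if anything falls off the work surface, if the arm or the gripper's body presses on something with over 40 N, if the wrist force passes 120 N, or if a joint passes its speed limit or range.

ROBOT

A 6-joint arm with a two-finger parallel gripper is mounted at the origin on the work surface; the furniture and walls round the work are solid. World frame = base frame: x ahead of the robot, y to its left, z up, the work surface at z = 0. Lengths are in m, angles in rad, forces in N, time in s.
With the tool pointing down it reaches from about 0.35 to 0.8 m from the base axis. Payload 7.3 kg.
Tool frame: the origin (TCP) lies between the finger pads; the fingertips stand 25 mm ahead of it and the grasp point (between the pads) lies 6 mm ahead of it (r.tip_extent is the distance from the TCP to the fingertips, in m); z points along the fingers, y is the line along which they close (so a half turn about z gives the same grasp; the last joint's range is limited). The gripper opens to 85 mm and grips with 20 to 120 N. Pads are 22 mm wide; open, the fingers measure 114 mm over their backs; the gripper's body (76 mm by 85 mm) begins 54 mm behind the grasp point. The pads swing forward as they close: fully open they stand 13 mm farther back than shut.
Start: joints at [1.071, 0.342, 1.524, -0, 1.275, -0.146], TCP at [0.182, 0.493, 0.256] pointing down, gripper open.
Joint ranges: [-2.53, 2.53], [-0.77, 2.02], [0.04, 2.7], [-1, 4.14], [0.28, 2.66], [-3.11, 3.11]. Speed limits (rad/s): [2.57, 2.57, 3.14, 3.14, 3.14, 3.14].

INTERFACE

Orientations are given as a unit quaternion [x, y, z, w].
In Python, from workcell import r, command_gripper, optics gives the robot as it stands. The module is installed in compiled form; this text tells all that it offers. Calls block until the motion is done:
- r.reach(position, orientation): joint-space move of the TCP to a pose.
- r.move_straight(position, orientation=None, speed=0.15, max_force=None): straight line of the TCP; orientation=None keeps the orientation; speed is the mean speed in m/s. With max_force (N) it stops when the force on the tool has changed by that much, and returns True; else False.
- r.movej(angles): joint-space move.
- command_gripper(opening, force=None): finger opening in m; force is the grip in N (None keeps the last); returns when the fingers have stopped.
- r.hold(seconds).
- r.solve_ik(position, orientation): joint angles nearest the present ones, or None.
- r.read_state(): the state.
- optics.get_image(name): name is "side" or "top" or "wrist"; returns (picture, depth): 400x640x3 uint8, red, green, blue; 400x640 float32, m along the optical axis (not along the pixel's ray), 0 where there is no reading.
- optics.camera_model(name): a dict with "K" (3x3 intrinsics, pixels), "R" (3x3) and "t" (3): a world point X has camera coordinates R X + t; the wrist camera has in their place "tool_from_camera" (4x4, takes a point from camera to tool coordinates, whose origin is the TCP and whose axes are the flange's). Camera axes: x right, y down, z forward; pixel columns grow to the right and rows downward; lengths in m; the calibration is good to about 2 mm. A picture is of the moment at which its call begins: read the wrist's pose just before it. camera_model takes no time and is no camera call.
A pose or a line that the arm cannot do raises r.PlanningError and nothing moves.
- r.finish_job(): hands the job in; it is judged then, once.
The state is a dict: "time_s": time; "joint_positions": joint angles; "dq": joint speeds; "tau": joint torques, N m; "eef_pos": TCP position; "eef_rot": TCP orientation; "contact_force": force on the tool from outside, world axes, zero at the start; "torque": the same for the moment, N m; "grip_width": finger opening in m; "grip_force": force on a finger pad.
Only numpy, scipy, OpenCV 4.12 (cv2) and the standard library are available. Lean on these libraries where they do the work, as an engineer would, in place of code of your own. Each camera call takes 0.05 s, during which the arm holds its last target. There are 200 camera calls.

## Working session

There is one attempt and no reset: what is moved stays moved. The work goes in short steps, each a Python script; the robot and the scene stay as the last script left them, time stands still between calls to the robot, and variables do not carry over. Pictures are saved under pics/ and viewed, at most 10 in all, crops included, and the job is handed in when it is done.

```bash
mkdir -p pics; python3 - <<'E'
from workcell import r, optics
import cv2, numpy as np
for n in ("top","side"):
    p,d=optics.get_image(n); np.savez(f"{n}.npz",p=p,d=d)
    cv2.imwrite(f"pics/{n}0.png",p[:,:,::-1])
    m=optics.camera_model(n); print(n,m["K"].tolist(),np.round(m["R"],3).tolist(),m["t"], d.min(), d.max())
print(r.read_state()["time_s"], r.read_state()["eef_rot"])
print(optics.camera_model("wrist"), r.tip_extent)
E
```

```text
top [[482.84305030384246, 0.0, 323.4337897384687], [0.0, 482.84305030384246, 196.7946110961706], [0.0, 0.0, 1.0]] [[0.023, -1.0, -0.01], [-0.982, -0.021, -0.186], [0.185, 0.014, -0.983]] [0.00544413 0.46593522 1.22820316] 0.0 2.1625626
side [[463.8803629847946, 0.0, 322.76690304251326], [0.0, 463.8803629847946, 204.64148765934527], [0.0, 0.0, 1.0]] [[0.933, -0.36, -0.016], [-0.223, -0.544, -0.809], [0.282, 0.758, -0.588]] [-0.45267526  0.15753233  1.39145833] 0.0 3.226846
0.1 [ 1.75985040e-01  9.84392596e-01 -6.58032999e-04 -2.24479282e-04]
{'K': array([[281.06554987,   0.        , 317.47343106],
       [  0.        , 281.06554987, 199.7187141 ],
       [  0.        ,   0.        ,   1.        ]]), 'tool_from_camera': array([[ 9.14892236e-05, -9.52775170e-01, -3.03676582e-01,
         7.59178292e-02],
       [ 9.99999646e-01, -1.66688223e-04,  8.24250558e-04,
         9.11981964e-05],
       [-8.35944776e-04, -3.03676550e-01,  9.52774818e-01,
        -1.17183946e-01],
       [ 0.00000000e+00,  0.00000000e+00,  0.00000000e+00,
         1.00000000e+00]])} 0.025
```

View pics/top0.png

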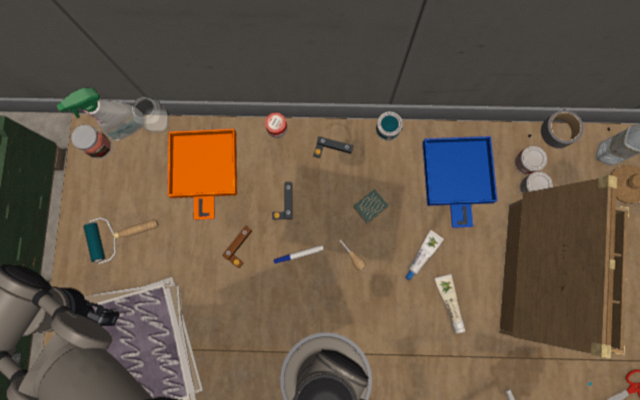

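View pics/side0.png

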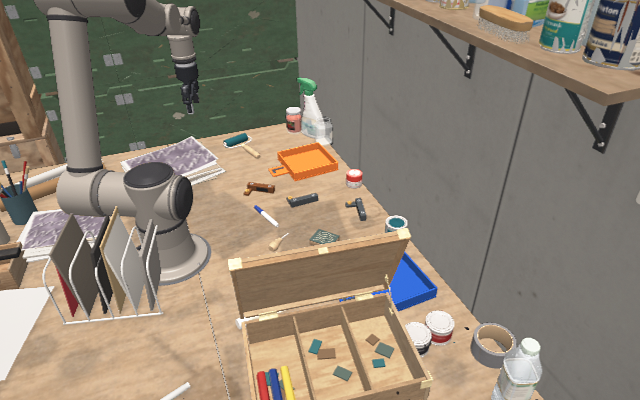

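The top view (right = −y, up = +x) shows these candidates:
- Dark L at (288,200): the bar points up and the foot sticks out left, so it is the left-hand stop.
- Dark L at (333,146): the bar points right and the foot sticks out down, so it is the right-hand stop.
- Brown L at (238,247): the look-alike, to be left alone.
- Dark mat at (371,206): not a stop.

The orange tray is at (203,163), the blue tray at (460,171), and a chest with a raised lid stands right of the blue tray. Next I measure and take a crop.

```bash
cat > h.py <<'E'
import numpy as np, cv2
from workcell import r, optics, command_gripper
from scipy.spatial.transform import Rotation as Ro
def cam(n, st=None):
    m=optics.camera_model(n)
    if n=="wrist":
        T=m["tool_from_camera"]; Rt=Ro.from_quat(st["eef_rot"]).as_matrix()
        return m["K"], Rt@T[:3,:3], Rt@T[:3,3]+np.array(st["eef_pos"])
    return m["K"], m["R"].T, -m["R"].T@m["t"]
def rays(uv,z,c):
    K,A,o=c; uv=np.atleast_2d(uv).astype(float)
    d=(A@np.linalg.inv(K)@np.c_[uv,np.ones(len(uv))].T).T
    return o+d*((z-o[2])/d[:,2])[:,None]
def cloud(d,c):
    K,A,o=c; v,u=np.mgrid[:d.shape[0],:d.shape[1]]
    P=np.stack([(u-K[0,2])/K[0,0]*d,(v-K[1,2])/K[1,1]*d,d],-1)
    return P@A.T+o
def top_of_bar(P,d,mask):
    """bar = pixels of the mask 20..29 mm above the table -> min area rect in world xy"""
    q=P[mask&(d>0)&(P[...,2]>.019)&(P[...,2]<.03)][:,:2]
    return cv2.minAreaRect((q*1000).astype(np.float32)), len(q)
def down(yaw): # tool z down, closing line (tool y) along yaw+90deg in the world (tool x along yaw)
    return (Ro.from_euler('z',yaw)*Ro.from_euler('x',np.pi)).as_quat()
E
python3 - <<'E'
from h import *
z=np.load("top.npz"); p,d=z["p"],z["d"]; c=cam("top"); P=cloud(d,c)
hsv=cv2.cvtColor(p,cv2.COLOR_RGB2HSV)
print("table z",np.median(P[250:330,390:400,2]))
dark=(hsv[...,2]<105)&(hsv[...,1]<110)
for n,(u0,u1,v0,v1) in dict(L=(265,302,170,230),R=(305,362,130,165)).items():
    b=np.zeros(dark.shape,bool); b[v0:v1,u0:u1]=1
    m=b&dark&(P[...,2]>.004); print(n,m.sum(),top_of_bar(P,d,m))
    mb=b&(P[...,2]>.017)&(d>0); print('  bar centroid',np.median(P[mb],0), 'max z',P[mb][:,2].max())
    foot=b&(P[...,2]>.004)&(P[...,2]<.016)&(d>0); print('  foot',P[foot].mean(0))
    br=b&(hsv[...,0]>8)&(hsv[...,0]<28)&(hsv[...,1]>150)&(P[...,2]>.008); print('  screw',P[br].mean(0) if br.any() else None)
for n,(a,e),(u0,u1) in (("orange",(5,15),(150,250)),("blue",(108,125),(415,505))):
    m=(hsv[...,0]>=a)&(hsv[...,0]<=e)&(hsv[...,1]>150); m[:,:u0]=0;m[:,u1:]=0; m[:120]=0; m[235:]=0
    q=P[m&(d>0)]; rim=q[q[:,2]>.028]; lo=q[(q[:,2]<.012)]
    print(n,"rim",cv2.minAreaRect((rim[:,:2]*1000).astype(np.float32)),rim[:,2].max(),"low",lo.min(0),lo.max(0))
for n,(u,v) in dict(can1=(277,124),can2=(390,125),lid=(605,185),lid2=(525,195),can3=(533,158)).items(): print(n,P[v-3:v+4,u-3:u+4].reshape(-1,3).mean(0))
cv2.imwrite("pics/crop.png",cv2.resize(p[120:280,160:500],None,fx=2.3,fy=2.3,interpolation=cv2.INTER_CUBIC)[:,:,::-1])
E
```

```text
table z -0.00047311480564082853
L 327 (((460.2490234375, 110.70602416992188), (96.31800842285156, 16.61832046508789), 2.020425319671631), 224)
  bar centroid [0.45854845 0.11127088 0.02382368] max z 0.03095199306160734
  foot [0.44803825 0.12659579 0.0074001 ]
  screw [0.41882633 0.14090504 0.01583948]
R 359 (((617.7968139648438, -10.667530059814453), (99.28595733642578, 20.609851837158203), 75.2027816772461), 239)
  bar centroid [ 0.61737064 -0.00946585  0.02346034] max z 0.031071334146965945
  foot [0.60678592 0.00885585 0.00815054]
  screw [0.59798191 0.036489   0.01625002]
orange rim ((505.61761474609375, 338.66119384765625), (304.9195556640625, 194.52145385742188), 10.098800659179688) 0.04247592564190095 low [ 0.40458069  0.25363893 -0.00518393] [0.66619886 0.4570669  0.01197675]
blue rim ((549.914306640625, -346.66253662109375), (178.36325073242188, 180.8726043701172), 3.622814655303955) 0.04226129605990048 low [ 0.40021205 -0.43926362 -0.00304318] [ 0.64282546 -0.25484942  0.01199709]
can1 [0.64400765 0.13946396 0.10120613]
can2 [ 0.66530635 -0.15910547  0.0491269 ]
lid [ 0.43914333 -0.53582626  0.36954055]
lid2 [ 0.46053642 -0.46996898  0.14889544]
can3 [ 0.58121843 -0.53758081  0.04870761]
```

View pics/crop.png

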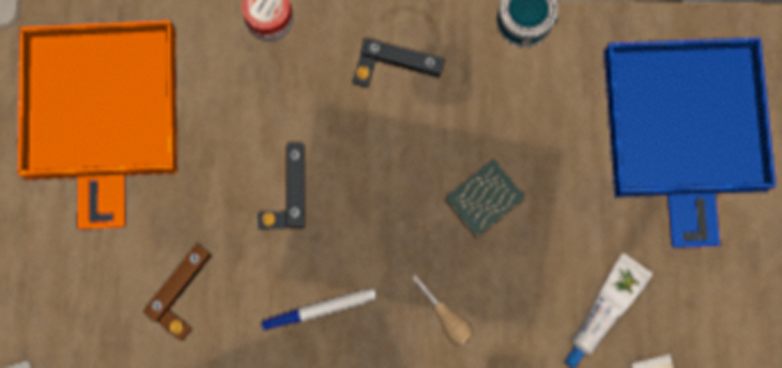

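The crop confirms the choice. The dark L at crop (290,185) has its foot left with the screw at (268,219), so it is left-hand. The dark L at (403,58) is right-hand, with its screw at (362,72), and the brown one at (175,290) stays put. The tongue outlines match their trays. Bar lengths (96–99 mm) and heights (about 24 mm) agree with the sizes given, and the blue rim measures 178 x 181 mm. Now I go above the left stop and take a close look.

```bash
cat >> h.py <<'E'
def look(guess, name=None):
    """close look at a stop near guess (xy): bar rectangle in world mm from the wrist camera's depth"""
    r.hold(.15); st=r.read_state(); p,d=optics.get_image("wrist"); c=cam("wrist",st); P=cloud(d,c)
    if name: cv2.imwrite(f"pics/{name}.png",p[:,:,::-1])
    near=np.hypot(P[...,0]-guess[0],P[...,1]-guess[1])<.08
    hsv=cv2.cvtColor(p,cv2.COLOR_RGB2HSV)
    (x,y),(a,b),t=top_of_bar(P,d,near&(hsv[...,1]<110)&(hsv[...,2]<130))[0]
    if a<b: a,b,t=b,a,t+90
    return np.array([x,y])/1000,a,b,(t+90)%180-90
E
python3 - <<'E'
from h import *
r.reach([.459,.111,.20],down(np.radians(2)))
print(look((.459,.111),"wl"), r.read_state()["time_s"],r.read_state()["joint_positions"])
z=np.load("top.npz")["p"]; hsv=cv2.cvtColor(z,cv2.COLOR_RGB2HSV)
m=((hsv[...,0]>=5)&(hsv[...,0]<=15)&(hsv[...,1]>200)).astype(np.uint8); m[:,:160]=0;m[:,245:]=0;m[:120]=0;m[197:]=0
(u,v),s,t=cv2.minAreaRect(np.argwhere(m)[:,::-1].astype(np.float32)); print(u,v,s,t, rays([u,v],.035,cam("top")),rays([460,171],.035,cam("top")))
E
```

```text
(array([0.46153189, 0.11075893]), 99.53962707519531, 19.756855010986328, 1.577067255973816) 2.0333 [7.60615957e-02 3.03672456e-01 1.74979138e+00 7.24142412e-05
 1.08799229e+00 1.61042331e+00]
202.0 162.5 (67.0, 68.0) 90.0 [[0.55445091 0.34533351 0.035     ]] [[ 0.54519105 -0.34729243  0.035     ]]
```

View pics/wl.png

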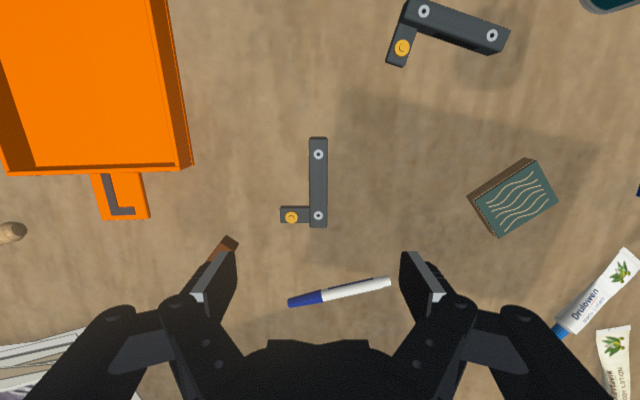

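The wrist view shows the left stop at (318,180) with its screw at (291,217). The bar measures 99.5 x 19.8 mm, as specified. Now grasping it.

```bash
python3 - <<'E'
from h import *
x,y=.4610,.1108; q=down(np.radians(1.6))
r.move_straight([x,y,.08],q,speed=.2)
hit=r.move_straight([x,y,.029],speed=.08,max_force=15); print("hit",hit,r.read_state()["eef_pos"])
command_gripper(.0,50); s=r.read_state(); print(s["grip_width"],s["grip_force"])
r.move_straight([x,y,.16],speed=.15); s=r.read_state(); print(s["grip_width"],s["grip_force"],s["contact_force"],s["time_s"])
q2=down(np.radians(3.6))
r.reach([.549,-.335,.16],q2)
p,d=optics.get_image("wrist"); cv2.imwrite("pics/wb.png",p[:,:,::-1])
print(r.read_state()["time_s"])
E
```

```text
hit False [0.46135463 0.110822   0.02938138]
0.01878781402517669 50.088157653808594
0.018731736778126666 49.3643993139267 [-0.20122412 -0.92386268 -2.26294226] 5.2083
6.925
```

View pics/wb.png

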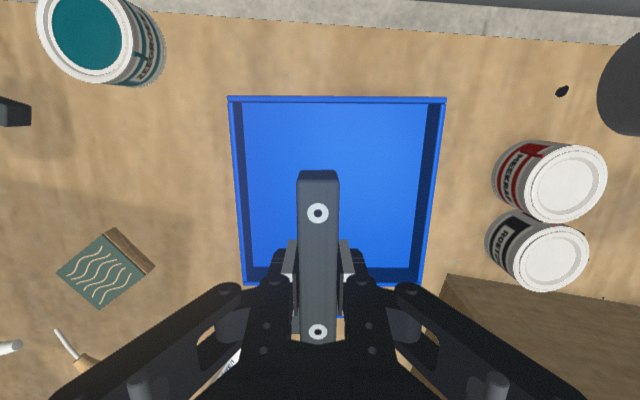

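The left stop is held level over the blue tray, with the far end of the bar at (318,175), and the chest edge is clear to the right at (430,290). Now lowering and releasing it, then looking at the right stop.

```bash
python3 - <<'E'
from h import *
r.move_straight([.549,-.335,.07],speed=.2)
print("hit",r.move_straight([.549,-.335,.0355],speed=.05,max_force=8),r.read_state()["eef_pos"])
command_gripper(.05); r.move_straight([.549,-.335,.20],speed=.2)
p,d=optics.get_image("wrist"); cv2.imwrite("pics/wb2.png",p[:,:,::-1])
command_gripper(.085)
r.reach([.617,-.010,.20],down(np.radians(75.2)))
print(look((.617,-.010),"wr"), r.read_state()["time_s"])
E
```

```text
hit False [ 0.54908607 -0.33511867  0.0355275 ]
(array([ 0.61870349, -0.01084152]), 99.50054931640625, 19.3731632232666, 75.60138702392578) 11.6917
```

View pics/wb2.png

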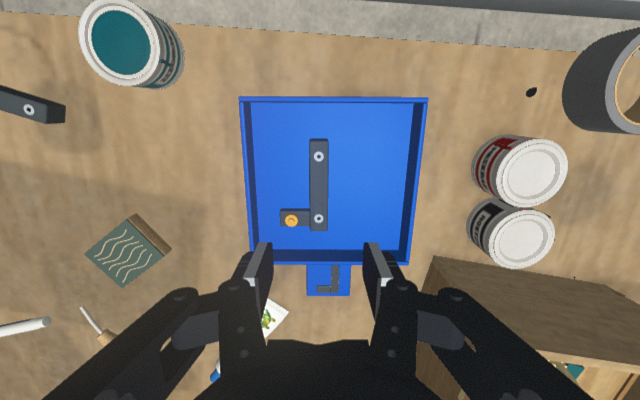

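View pics/wr.png

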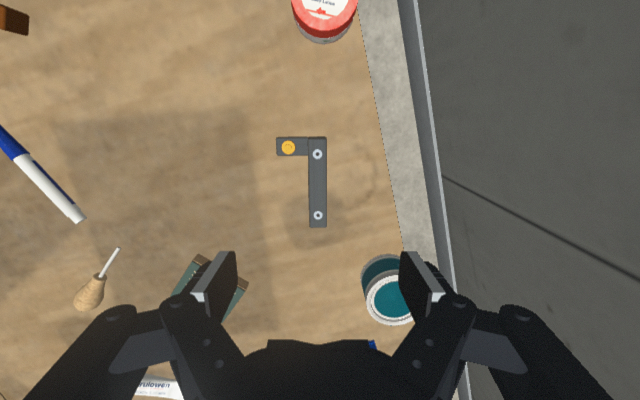

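The left stop lies flat and screw-up in the blue tray, with its screw at (291,220). In the second picture the right stop is at (318,180) with its screw at (288,147), and its bar measures 99.5 x 19.4 mm. The cans at (325,10) and (390,290) and the wall are clear. Now grasping and placing the right stop.

```bash
python3 - <<'E'
from h import *
x,y=.6183,-.0108; q=down(np.radians(75.6))
r.move_straight([x,y,.08],q,speed=.2)
hit=r.move_straight([x,y,.029],speed=.08,max_force=15); print("hit",hit,r.read_state()["eef_pos"])
command_gripper(.0,50); s=r.read_state(); print(s["grip_width"],s["grip_force"])
r.move_straight([x,y,.21],speed=.2); s=r.read_state(); print(s["grip_width"],s["contact_force"])
if s["grip_width"]<.015: raise SystemExit("lost")
a,b=.5545,.345
r.reach([a,b,.21],down(np.radians(90)))
r.move_straight([a,b,.07],speed=.2)
print("hit",r.move_straight([a,b,.0355],speed=.05,max_force=8),r.read_state()["eef_pos"])
command_gripper(.05); r.move_straight([a,b,.22],speed=.2)
r.reach([.45,.1,.3],down(np.radians(90)))
p,d=optics.get_image("top"); P=cloud(d,cam("top")); cv2.imwrite("pics/end.png",cv2.resize(p[110:260,150:520],None,fx=2,fy=2)[:,:,::-1])
print(r.read_state()["time_s"])
E
```

```text
hit False [ 0.61852543 -0.01082649  0.02907276]
0.018860909289526138 49.89212214946747
0.018795627165622573 [-0.14421929  0.01366201 -1.816221  ]
hit False [0.55465853 0.34507397 0.03557472]
20.55
```

View pics/end.png

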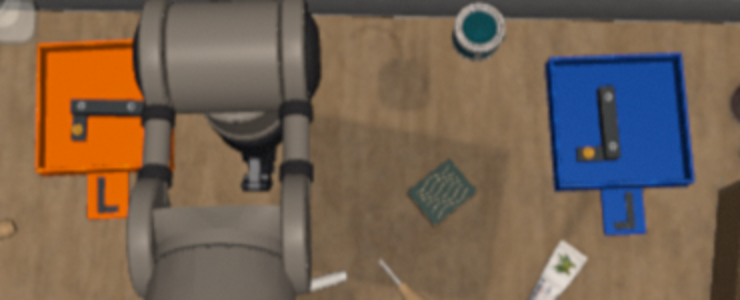

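The left stop lies in the blue tray at (608,123). The right stop lies screw-up in the orange tray at (108,107). Both are clear of the walls and the arm touches nothing, so I hand the job in.

```bash
python3 -c "
from h import *
print(r.finish_job())"
```

```text
the job is handed in; nothing more can be done
None
```

The job is handed in after about 21 s of robot time: the left-hand stop lies flat, screw up, in the blue tray and the right-hand stop likewise in the orange tray, and the robot never touched the brown look-alike.

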